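# Find the socket for the housing nut

## Task

The drip pot has been parked on the ring housing, over its nut: lift it off by its handle, keeping it upright, and stand it on the bench beside the housing. Then try the three sockets on the nut in the housing to find the one that fits: it goes fully down and turns only a few degrees before the nut stops it, while a wrong one stays up on top of the nut or spins round loosely. Leave the wrong sockets standing upright on the mat or bench and the other things (oil can, tape roll) where they are, and finish with the right socket fully home on the nut and still held in the gripper: do not let go of it.

Things in the scene. Friction and masses are not known exactly. Their poses are not given: they have to be found in the camera images.
- housing: grey ring housing fixed to the bench, 104 mm outer and 84 mm inner diameter, 50 mm tall, open on top, four small bolt lugs at its foot reaching 66 mm from its axis (16 mm high) and a short port on its +x side reaching 64 mm. Origin: centre of its underside, on the bench
- pot: round aluminium drip pot, 96 mm diameter, 70 mm tall, empty, 350 g, with a rigid arched steel handle over the top (bar 10 mm thick, arch top at 122 mm, straight for 56 mm along the pot's y axis, 111 mm wide overall along y). It stands upright on the ring housing at the start. Origin: centre of its underside; z up
- pot_handle (a point): middle of the straight top of the pot's handle, 122 mm above the pot's origin; the bar runs along y here, so it is pinched along x
- socket_p: one of 3 steel sockets alike outside, mouth down on a rubber mat (190x190x3 mm) at right. Round skirt d 45 mm, z 0-44; above it a hexagon shank to grip, 28 mm across flats, z 44-82. Hexagon bore 34 deep; bores are 23.2, 27.7, 32.2 mm across flats, not told which. Origin: centre of the mouth, z up; flats of shank and bore face +y, -y and every 60 deg. 250 g
- socket_q: one of 3 steel sockets alike outside, mouth down on a rubber mat (190x190x3 mm) at right. Round skirt d 45 mm, z 0-44; above it a hexagon shank to grip, 28 mm across flats, z 44-82. Hexagon bore 34 deep; bores are 23.2, 27.7, 32.2 mm across flats, not told which. Origin: centre of the mouth, z up; flats of shank and bore face +y, -y and every 60 deg. 250 g
- socket_r: one of 3 steel sockets alike outside, mouth down on a rubber mat (190x190x3 mm) at right. Round skirt d 45 mm, z 0-44; above it a hexagon shank to grip, 28 mm across flats, z 44-82. Hexagon bore 34 deep; bores are 23.2, 27.7, 32.2 mm across flats, not told which. Origin: centre of the mouth, z up; flats of shank and bore face +y, -y and every 60 deg. 250 g
- nut_a: one of 3 fixed hexagon nuts (22, 26.5, 31 mm across flats, not told which), z 10-34, top 4 mm tapered, on a round base d 68 x 10 mm, with a 12 mm stud to z 40. The one in the middle of the housing is the one to work on; two spares stand at the left. Origin: centre of the base's underside, z up; flats face +y, -y and every 60 deg
- nut_b: one of 3 fixed hexagon nuts (22, 26.5, 31 mm across flats, not told which), z 10-34, top 4 mm tapered, on a round base d 68 x 10 mm, with a 12 mm stud to z 40. The one in the middle of the housing is the one to work on; two spares stand at the left. Origin: centre of the base's underside, z up; flats face +y, -y and every 60 deg
- nut_c: one of 3 fixed hexagon nuts (22, 26.5, 31 mm across flats, not told which), z 10-34, top 4 mm tapered, on a round base d 68 x 10 mm, with a 12 mm stud to z 40. The one in the middle of the housing is the one to work on; two spares stand at the left. Origin: centre of the base's underside, z up; flats face +y, -y and every 60 deg
- nut_a_seat (a point): centre of the top of this nut's base, 10 mm above its origin: where the middle of a socket's mouth comes to lie when it is fully home. Axes as the nut's
- nut_b_seat (a point): centre of the top of this nut's base, 10 mm above its origin: where the middle of a socket's mouth comes to lie when it is fully home. Axes as the nut's
- nut_c_seat (a point): centre of the top of this nut's base, 10 mm above its origin: where the middle of a socket's mouth comes to lie when it is fully home. Axes as the nut's
- oil_can: bystander, to be left where it is: oil can with a long thin spout, 62 x 83 x 176 mm; origin: centre of its underside
- tape_roll: bystander, to be left where it is: roll of tape lying flat, 68 mm diameter, 19 mm high; origin: centre of its underside

How it is judged:
By the outcome, as a careful person would: the job done as asked, in the order asked, and still so for the second after the job is handed in, while the arm keeps its last pose, push and grip.
It also fails if it takes over 72 s, if anything falls off the work surface, if the arm or the gripper's body presses on something with over 40 N, if the wrist force passes 120 N, or if a joint passes its speed limit or range.

## Robot

A 6-joint arm with a two-finger parallel gripper is mounted at the origin on a cart in front of the work surface, level with it; the furniture and walls round the work are solid. World frame = base frame: x ahead of the robot, y to its left, z up, the work surface at z = 0. Lengths are in mm, angles in rad, forces in N, time in s.
With the tool pointing down it reaches from about 250 to 725 mm from the base axis. Payload 4 kg.
Tool frame: the origin (TCP) lies midway between the tips of the shut fingers; the grasp point (between the pads) lies 19 mm behind it; x points along the fingers, y is the direction in which the jaws open and shut, and the axes are right-handed (so a half turn about x gives the same grasp; the last joint's range is limited). The gripper opens to 85 mm and grips with 20 to 120 N. Pads are 22 mm wide; open, the fingers measure 114 mm over their backs; the gripper's body (76 mm by 85 mm) begins 54 mm behind the grasp point. The pads swing forward as they close: fully open they stand 13 mm farther back than shut.
Start: joints at [-1.138, 0.241, 0.005, 1.335, 0, 1.571], TCP at [209.705, -453.898, 231.306] pointing down, gripper open.
Joint ranges: [-2.72, 2.72], [-1.05, 1.87], [-1.09, 1.28], [-1.99, 2.15], [-1.42, 1.44], [-3.14, 3.14]. Speed limits (rad/s): [2.79, 2.79, 3.14, 3.14, 3.14, 3.14].

## Interface

Orientations are given as a unit quaternion [x, y, z, w].
In Python, from rig import r gives the robot as it stands. The module is installed in compiled form; this text tells all that it offers.
- The arm moves only by the tool carry_out, never from a script. Its argument "commands" is a list of rows, each a list of 2 entries, a list of its own where there are three numbers: the shift along the tool's x, y, z in m, then the turn about the tool's x in degrees. A call has 1 to 10 rows; each row shifts and turns the commanded pose from where the row before left it, along the tool's axes as they then stand; what a row does not reach is not made up. A row lasts 1/12 s, in which the tool goes at most 41.7 mm and 7.16 degrees, less where a joint would pass 70% of its speed; a pose out of reach is approached as far as the arm can. A call is refused whole if a number of a shift passes 0.0417 or a number of a turn 7.16, either way. A call with a gripper value outside its range is refused whole. "fingers" is the opening, from 0 (shut) to 1 (fully open), set as the call begins (left out, the last holds). The fingers move at their own pace and stop on an object; "newtons" is the grip in N (left out, the last holds). Time passes only in rows, so rows that do not move let the fingers close. It gives the time, the measured TCP pose, the force and the opening at its end, in the units of the state.
- r.read_state(): the state, without advancing time (a new reading comes with each control period).
- r.camera(name): name is "side" or "top"; returns (picture, depth): 420x560x3 uint8, blue, green, red; 420x560 float32, mm along the optical axis (not along the pixel's ray), 0 where there is no reading.
- r.camera_info(name): a dict with "K" (3x3 intrinsics, pixels), "R" (3x3) and "t" (3): a world point X has camera coordinates R X + t. Camera axes: x right, y down, z forward; pixel columns grow to the right and rows downward; lengths in mm; the calibration is good to about 2 mm. A picture is of the moment at which its call begins. camera_info takes no time and is no camera call.
- r.sign_off(): hands the job in, once; it reports no verdict.
The state is a dict: "clock": time; "qpos": joint angles; "joint_velocities": joint speeds; "joint_efforts": joint torques, N m; "tool_pos": TCP position; "ee_rot": TCP orientation; "contact_force": force on the tool from outside, world axes, zero at the start; "moment": the same for the moment, N m; "gripper_width": opening from 0.0 (shut) to 1.0 (fully open).
Only numpy, scipy, OpenCV 4.12 (cv2) and the standard library are available. Lean on these libraries where they do the work, as an engineer would, in place of code of your own. Each camera call takes 0.05 s, during which the arm holds its last target.

## Working session

There is one attempt and no reset: what is moved stays moved. The work goes in short steps, Python scripts to look and compute and a tool call to move; the robot and the scene stay as the last step left them, time stands still between calls to the robot, and variables do not carry over. Pictures are saved under pics/ and viewed, and the job is handed in when it is done.

Besides the shell and the picture viewer there is one more tool, called after "Call:" by a JSON object that holds its "fn" and its "kwargs". carry_out: Moves the arm, as the interface text tells. Its arguments: {"type":"object","properties":{"commands":{"type":"array"},"fingers":{"type":"number"},"newtons":{"type":"number"}},"required":["commands"]}

```bash
mkdir -p pics
cat > h.py <<'E'
import numpy as np, cv2
from rig import r
def snap(n,tag):
    p,d=r.camera(n); cv2.imwrite(f'pics/{tag}.png',p); np.savez(f'pics/{tag}.npz',p=p,d=d); return p,d
def load(tag):
    z=np.load(f'pics/{tag}.npz'); return z['p'],z['d']
def pt(n,u,v,d):
    c=r.camera_info(n);K,R,t=[np.array(c[k],float) for k in('K','R','t')]
    return R.T@(np.linalg.inv(K)@np.array([u,v,1])*d-t)
def ray(n,u,v,z):
    c=r.camera_info(n);K,R,t=[np.array(c[k],float) for k in('K','R','t')]
    o=-R.T@t; w=R.T@(np.linalg.inv(K)@np.array([u,v,1])); return o+w*(z-o[2])/w[2]
def cloud(n,d):
    c=r.camera_info(n);K,R,t=[np.array(c[k],float) for k in('K','R','t')]
    v,u=np.mgrid[0:d.shape[0],0:d.shape[1]]
    P=np.stack([u,v,np.ones_like(u)],-1)@np.linalg.inv(K).T*d[...,None]
    return (P-t)@R
def st():
    s=r.read_state(); print({k:np.round(v,3).tolist() for k,v in s.items()})
E
python3 - <<'E'
from h import *
np.set_printoptions(precision=3,suppress=True)
st()
for n in('top','side'):
    snap(n,n+'0'); print(n,r.camera_info(n))
E
```

```text
{'clock': 0.0, 'qpos': [-1.138, 0.241, 0.004, 1.335, 0.0, 1.571], 'joint_velocities': [-0.001, -0.001, -0.001, -0.0, -0.0, -0.0], 'joint_efforts': [0.001, -37.232, 25.241, 0.017, 0.0, 0.0], 'tool_pos': [209.434, -453.339, 230.414], 'ee_rot': [-0.69, -0.153, 0.691, -0.151], 'contact_force': [0.508, -0.069, 0.015], 'moment': [0.047, -0.053, -0.038], 'gripper_width': 1.001}
top {'K': array([[395.941,   0.   , 285.393],
       [  0.   , 395.941, 212.229],
       [  0.   ,   0.   ,   1.   ]]), 'R': array([[ 0.011, -1.   ,  0.002],
       [-0.997, -0.011, -0.077],
       [ 0.077, -0.001, -0.997]]), 't': array([  24.471,  535.302, 1060.545])}
side {'K': array([[491.604,   0.   , 283.859],
       [  0.   , 491.604, 198.797],
       [  0.   ,   0.   ,   1.   ]]), 'R': array([[ 0.947,  0.321,  0.006],
       [ 0.279, -0.813, -0.512],
       [-0.159,  0.487, -0.859]]), 't': array([-515.29 ,  -60.395, 1342.03 ])}
```

View pics/top0.png

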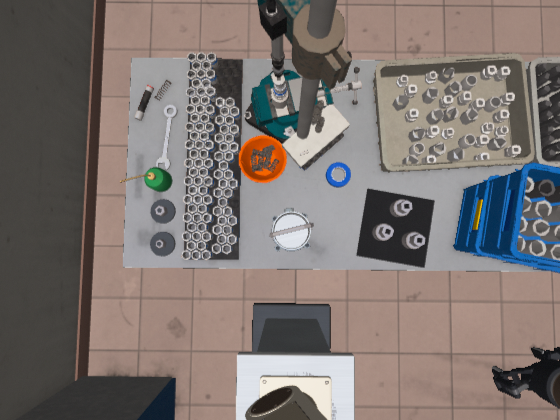

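View pics/side0.png

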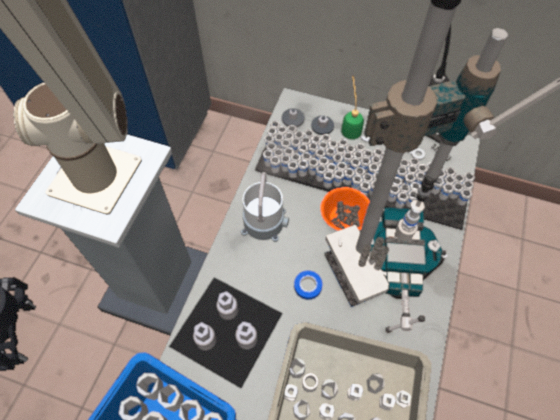

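Run:
```python
from h import *
np.set_printoptions(precision=1,suppress=True)
p,d=load('top0');P=cloud('top',d)
cv2.imwrite('pics/a1.png',cv2.resize(p[150:280,120:320],None,fx=4,fy=4,interpolation=cv2.INTER_CUBIC))
cv2.imwrite('pics/a2.png',cv2.resize(p[180:280,340:450],None,fx=6,fy=6,interpolation=cv2.INTER_CUBIC))
for u,v in[(292,232),(275,236),(292,228),(300,220),(402,207),(384,231),(415,240),(370,250),(320,100),(320,50),(310,120),(265,155),(338,174),(157,178),(160,210),(160,244),(220,230)]:
    print(u,v,P[v,u])
def region(u0,u1,v0,v1,zl,zh):
    Q=P[v0:v1,u0:u1].reshape(-1,3);m=(Q[:,2]>zl)&(Q[:,2]<zh);Q=Q[m];return Q
Q=region(265,320,205,260,165,240);print('handle',len(Q),Q.mean(0),Q.min(0),Q.max(0))
```

```text
292 232 [480.3  12.4  56.8]
275 236 [469.4  57.2  50. ]
292 228 [486.3  14.7 176.3]
300 220 [512.3  -8.4  53.8]
402 207 [ 547.  -269.9   83.1]
384 231 [ 484.8 -223.7   80. ]
415 240 [ 462.5 -300.1   89.5]
370 250 [ 434.6 -203.4    5.5]
320 100 [790.9 -48.8 181.5]
320 50 [708.5 -13.  588.9]
310 120 [728.7 -22.7 223.6]
265 155 [693.3  88.5  18.7]
338 174 [ 645.8 -116.    -0. ]
157 178 [617.7 368.6  68.3]
160 210 [535.8 366.7  39.8]
160 244 [444.9 363.8  39. ]
220 230 [483.5 202.4  53.3]
handle 158 [482.9  15.3 174.2] [469.7 -27.9 165.1] [496.6  56.7 179.5]
```

Run:
```python
from h import *
p,d=load('side0')
cv2.imwrite('pics/a3.png',cv2.resize(p[150:360,160:330],None,fx=3.5/1.25,fy=3.5/1.25,interpolation=cv2.INTER_CUBIC))
```

```text
(no output)
```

View pics/a1.png

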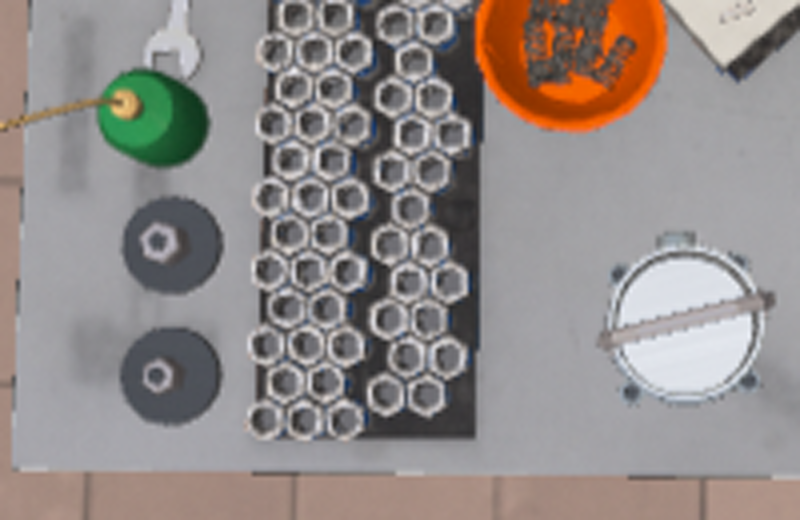

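View pics/a2.png

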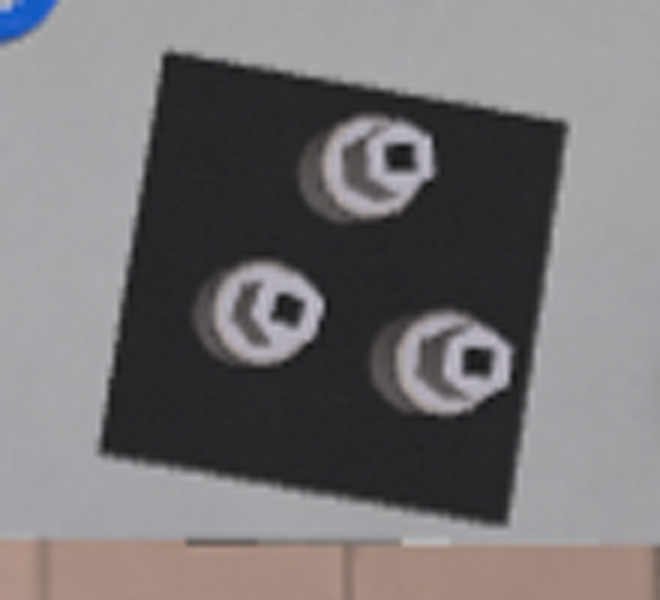

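View pics/a3.png

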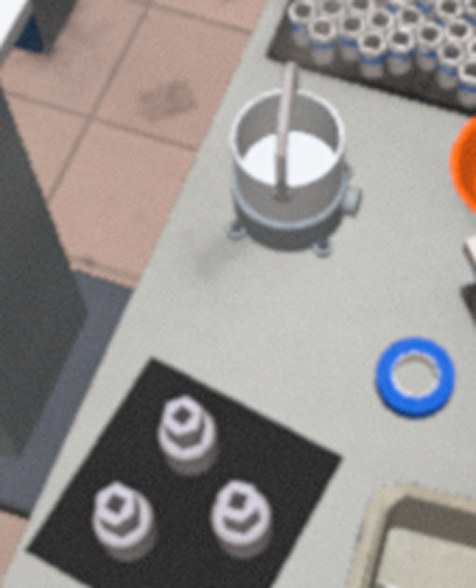

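Run:
```python
from h import *
np.set_printoptions(precision=1,suppress=True)
for nm,u,v,z in[('mat tl',367.5,189,3),('mat bl',357,255.5,3),('mat tr',434.3,200.3,3),('mat br',424.7,267,3),('tape',338.5,174.5,19),('bowlbottom',263,183,20),('book',297,167,20),('tray',240,262,0),('edge',300,269,0),('tubs',455,245,0),('tubtop',475,180,100)]:
    print(nm,ray('top',u,v,z))
s=r.read_state()
from scipy.spatial.transform import Rotation as Ro
print(Ro.from_quat(s['ee_rot']).as_matrix())
# housing & rim via cloud in both views
for n in('top','side'):
    p,d=load(n+'0');P=cloud(n,d).reshape(-1,3)
    for zl,zh in((160,180),(112,124),(75,92),(55,70)):
        m=(P[:,2]>zl)&(P[:,2]<zh)&(abs(P[:,0]-481)<75)&(abs(P[:,1]-14)<75)
        Q=P[m]; print(n,zl,len(Q),Q[:,:2].min(0),Q[:,:2].max(0),Q.mean(0)) if len(Q) else None
    m=(P[:,2]>160)&(P[:,2]<182)&(abs(P[:,0]-481)<75)&(abs(P[:,1]-14)<75);Q=P[m];
    print(np.percentile(Q[:,2],[5,50,95])); w,V=np.linalg.eigh(np.cov(Q[:,:2].T));print('bar dir',V[:,1])
    m=(P[:,2]>78)&(P[:,2]<95)&(P[:,0]>400)&(P[:,0]<600)&(P[:,1]<-180)&(P[:,1]>-340);Q=P[m]
    _,lab,c=cv2.kmeans(Q[:,:2].astype(np.float32),3,None,(3,50,.1),5,0);print(n,'sock',c,np.bincount(lab.ravel()),Q[:,2].mean())
```

```text
mat tl [ 603.9 -197.9    3. ]
mat bl [ 419.1 -168.1    3. ]
mat tr [ 574.3 -383.8    3. ]
mat br [ 389.7 -354.1    3. ]
tape [ 641.  -114.9   19. ]
bowlbottom [614.9  92.8  20. ]
book [660.5  -0.3  20. ]
tray [397.7 153.9   0. ]
edge [380.3 -11.6   0. ]
tubs [ 450.8 -440.     0. ]
tubtop [ 616.6 -451.8  100. ]
[[-0.   0.4 -0.9]
 [ 0.  -0.9 -0.4]
 [-1.  -0.  -0. ]]
top 160 171 [467.4 -30.6] [496.7  61.6] [482.7  16.1 173.3]
top 112 145 [436.6 -31. ] [530.6  63.1] [484.4  15.8 119.2]
top 75 27 [438.6 -28.3] [527.8  59. ] [495.5   7.3  85.8]
top 55 123 [438.3 -29.1] [527.5  57.1] [486.4   9.   57.5]
[163.  174.7 177.9]
bar dir [-0.2  1. ]
top sock [[ 483.4 -230.7]
 [ 549.1 -279.5]
 [ 462.4 -311.3]] [112 110 116] 84.74175208393922
side 160 149 [468.  -30.4] [497.4  60.8] [484.5   9.6 173.6]
side 112 234 [434.3 -36.7] [530.2  66.7] [481.7  14.1 118.2]
side 75 236 [436.5 -32.2] [530.2  64.4] [483.9  14.9  83.7]
side 55 256 [436.2 -31.3] [530.3  64.1] [481.   19.7  60.7]
[164.3 174.8 178.6]
bar dir [-0.2  1. ]
side sock [[ 549.5 -279.7]
 [ 462.4 -311.5]
 [ 483.8 -230.9]] [160 172 153] 85.2885148576518
```

```bash
cat >> h.py <<'E'
from scipy.spatial.transform import Rotation as Ro
def yawy():
    M=Ro.from_quat(r.read_state()['ee_rot']).as_matrix(); return np.degrees(np.arctan2(M[1,1],M[0,1])),M
def plan(tgt,yaw,n,half=True):
    """constant row (shift m, turn deg) x n taking TCP to tgt with jaw axis at yaw (mod 180)"""
    s=r.read_state(); y,M=yawy(); dy=yaw-y
    if half: dy=(dy+90)%180-90
    turn=-dy/n
    A=sum(M@Ro.from_rotvec([np.radians(turn)*k,0,0]).as_matrix() for k in range(n))
    sh=np.linalg.solve(A,np.array(tgt)-s['tool_pos'])/1000
    print('now',np.round(s['tool_pos'],1),'yaw',round(y,1),'tilt',np.round(M[:,0],3),'F',np.round(s['contact_force'],1),'w',round(s['gripper_width'],3),'t',round(s['clock'],2),'q',np.round(s['qpos'],2))
    print(n,'rows of',np.round(sh,4).tolist(),round(turn,2),'total turn',round(-dy,1))
E
python3 - <<'E'
from h import *
for n in('top','side'):
    p,d=load(n+'0');P=cloud(n,d).reshape(-1,3)
    m=(P[:,2]>168)&(P[:,2]<182)&(abs(P[:,0]-481)<75)&(abs(P[:,1]-14)<75);Q=P[m]
    w,V=np.linalg.eigh(np.cov(Q[:,:2].T));print(np.degrees(np.arctan2(-V[0,1]*np.sign(V[1,1]),abs(V[1,1]))))
plan([483,15.5,215],14.3,20)
E
```

```text
14.946150636654949
14.059405702655123
now [ 209.5 -453.4  230.5] yaw -65.2 tilt [-0.001  0.002 -1.   ] F [ 0.6 -0.7 -0.3] w 1.0 t 0.1 q [-1.14  0.24  0.    1.34  0.    1.57]
20 rows of [0.0008, 0.0014, -0.0294] -3.98 total turn -79.5
```

Call:
{"fn": "carry_out", "kwargs": {"commands": [[[0.0008,0.0014,-0.0294],-3.98],[[0.0008,0.0014,-0.0294],-3.98],[[0.0008,0.0014,-0.0294],-3.98],[[0.0008,0.0014,-0.0294],-3.98],[[0.0008,0.0014,-0.0294],-3.98],[[0.0008,0.0014,-0.0294],-3.98],[[0.0008,0.0014,-0.0294],-3.98],[[0.0008,0.0014,-0.0294],-3.98],[[0.0008,0.0014,-0.0294],-3.98],[[0.0008,0.0014,-0.0294],-3.98]], "fingers": 0.6, "newtons": 60}}

```text
clock: 0.93
tool_pos: [431.5, -267.2, 222.7]
ee_rot: [-0.597, -0.379, 0.597, -0.379]
contact_force: [0.5, 0.3, -0.3]
gripper_width: 0.604
```

Call:
{"fn": "carry_out", "kwargs": {"commands": [[[0.0008,0.0014,-0.0294],-3.98],[[0.0008,0.0014,-0.0294],-3.98],[[0.0008,0.0014,-0.0294],-3.98],[[0.0008,0.0014,-0.0294],-3.98],[[0.0008,0.0014,-0.0294],-3.98],[[0.0008,0.0014,-0.0294],-3.98],[[0.0008,0.0014,-0.0294],-3.98],[[0.0008,0.0014,-0.0294],-3.98],[[0.0008,0.0014,-0.0294],-3.98],[[0.0008,0.0014,-0.0294],-3.98]]}}

```text
clock: 1.77
tool_pos: [481.7, 16.9, 214.7]
ee_rot: [0.432, 0.56, -0.433, 0.559]
contact_force: [-0.0, 0.7, -0.0]
gripper_width: 0.597
```

Run:
```python
from h import *
plan([483,15.5,150],14.4,8)
snap('side','s1')
```

```text
now [481.7  16.9 214.7] yaw 14.6 tilt [-0.001  0.    -1.   ] F [-0.   0.7 -0. ] w 0.597 t 1.77 q [ 0.03  0.21 -0.07  1.28  0.    1.35]
8 rows of [0.0081, 0.0001, 0.0002] 0.02 total turn 0.2
```

View pics/s1.png

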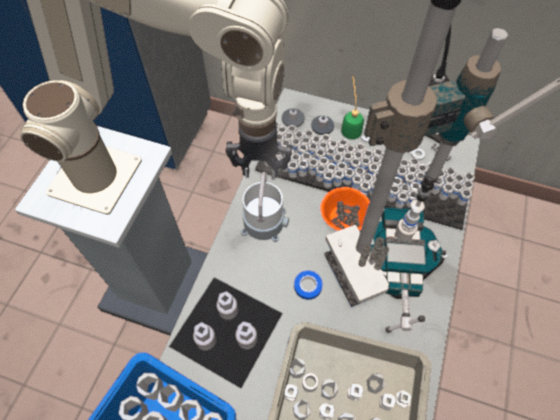

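The gripper at (258,160) straddles the handle at (262,180). Next, down onto the handle and close.

Call:
{"fn": "carry_out", "kwargs": {"commands": [[[0.0084,0.0001,0.0002],0],[[0.0084,0.0001,0.0002],0],[[0.0084,0.0001,0.0002],0],[[0.0084,0.0001,0.0002],0],[[0.0084,0.0001,0.0002],0],[[0.0084,0.0001,0.0002],0],[[0.0084,0.0001,0.0002],0],[[0.0084,0.0001,0.0002],0]]}}

```text
clock: 2.48
tool_pos: [483.1, 13.6, 147.1]
ee_rot: [0.434, 0.559, -0.434, 0.558]
contact_force: [-0.3, 0.3, 0.8]
gripper_width: 0.603
```

Call:
{"fn": "carry_out", "kwargs": {"commands": [[[0,0,0],0],[[0,0,0],0],[[0,0,0],0],[[0,0,0],0],[[0,0,0],0],[[0,0,0],0],[[0,0,0],0],[[0,0,0],0]], "fingers": 0, "newtons": 90}}

```text
clock: 3.15
tool_pos: [483.8, 14.1, 148.7]
ee_rot: [0.434, 0.558, -0.433, 0.559]
contact_force: [1.6, -1.1, 0.9]
gripper_width: 0.088
```

Call:
{"fn": "carry_out", "kwargs": {"commands": [[[-0.004,0,0],0],[[-0.006,0,0],0],[[-0.01,0,0],0],[[-0.01,0,0],0],[[-0.01,0,0],0],[[-0.01,0,0],0],[[-0.01,0,0],0],[[-0.01,0,0],0],[[-0.01,0,0],0],[[-0.004,0,0],0]]}}

```text
clock: 3.98
tool_pos: [483.9, 14.1, 234.1]
ee_rot: [0.434, 0.558, -0.433, 0.559]
contact_force: [0.3, 0.9, -3.3]
gripper_width: 0.085
```

Run:
```python
from h import *
plan([495,-113,235],14.4,20)
for n in('top','side'): snap(n,n+'2')
a=load('top2')[0][150:300,200:420];b=load('side2')[0][120:320,170:390]
cv2.imwrite('pics/b2.png',np.hstack([cv2.resize(a,(400,272)),cv2.resize(b,(400,364))[:272]]))
```

```text
now [483.9  14.1 234.1] yaw 14.4 tilt [ 0.003  0.    -1.   ] F [ 0.3  0.9 -3.3] w 0.085 t 3.98 q [ 0.03  0.21 -0.03  1.33 -0.    1.35]
20 rows of [-0.0, -0.001, 0.0063] -0.0 total turn -0.0
```

View pics/b2.png

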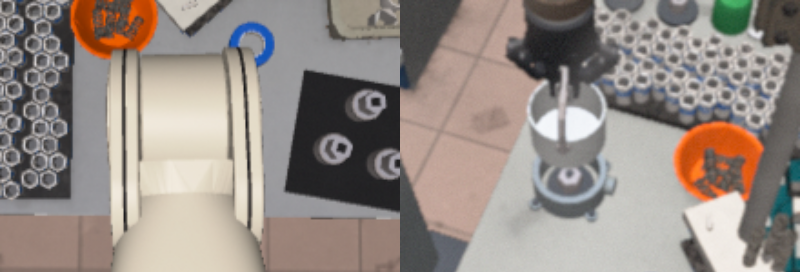

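Call:
{"fn": "carry_out", "kwargs": {"commands": [[[0,-0.001,0.004],0],[[0,-0.001,0.008],0],[[0,-0.002,0.012],0],[[0,-0.002,0.015],0],[[0,-0.003,0.018],0],[[0,-0.003,0.018],0],[[0,-0.003,0.018],0],[[0,-0.002,0.016],0],[[0,-0.002,0.011],0],[[0,-0.001,0.006],0]]}}

```text
clock: 4.92
tool_pos: [494.8, -115.2, 231.5]
ee_rot: [0.434, 0.558, -0.434, 0.558]
contact_force: [0.1, -0.5, -3.7]
gripper_width: 0.085
```

Call:
{"fn": "carry_out", "kwargs": {"commands": [[[0.004,0,0],0],[[0.01,0,0],0],[[0.015,0,0],0],[[0.02,0,0],0],[[0.02,0,0],0],[[0.02,0,0],0],[[0.02,0,0],0],[[0.012,0,0],0],[[0.006,0,0],0],[[0,0,0],0]]}}

```text
clock: 5.75
tool_pos: [493.4, -111.7, 103.0]
ee_rot: [0.432, 0.56, -0.434, 0.558]
contact_force: [0.0, 0.5, -3.4]
gripper_width: 0.084
```

Run:
```python
from h import *
plan([495,-113,98],14.4,5)
snap('side','side3')
cv2.imwrite('pics/b3.png',cv2.resize(load('side3')[0][120:400,120:390],None,fx=2,fy=2))
```

```text
now [ 493.4 -111.7  103. ] yaw 14.5 tilt [-0.004  0.001 -1.   ] F [ 0.   0.5 -3.4] w 0.084 t 5.75 q [-0.22  0.35 -0.2   1.03  0.    1.1 ]
5 rows of [0.001, 0.0003, 0.0003] 0.02 total turn 0.1
```

View pics/b3.png

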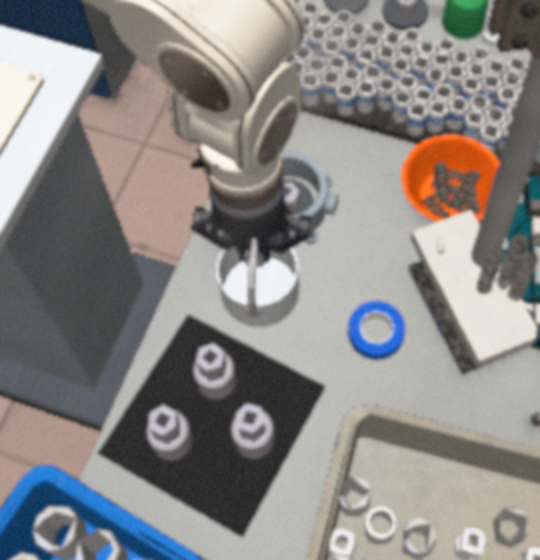

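Call:
{"fn": "carry_out", "kwargs": {"commands": [[[0.0015,0,0],0],[[0.0015,0,0],0],[[0.001,0,0],0],[[0.0005,0,0],0],[[0,0,0],0]]}}

```text
clock: 6.22
tool_pos: [495.3, -113.0, 100.9]
ee_rot: [0.434, 0.558, -0.433, 0.559]
contact_force: [-0.5, -0.2, -4.0]
gripper_width: 0.087
```

Call:
{"fn": "carry_out", "kwargs": {"commands": [[[0.001,0,0],0],[[0.001,0,0],0],[[0.0005,0,0],0],[[0,0,0],0]]}}

```text
clock: 6.55
tool_pos: [495.6, -113.1, 98.6]
ee_rot: [0.434, 0.558, -0.433, 0.559]
contact_force: [1.3, 0.4, 0.9]
gripper_width: 0.086
```

Contact made with the bench (load off the wrist). Next: release and rise.

Call:
{"fn": "carry_out", "kwargs": {"commands": [[[0,0,0],0],[[0,0,0],0],[[0,0,0],0],[[0,0,0],0],[[0,0,0],0],[[0,0,0],0]], "fingers": 0.5}}

```text
clock: 7.05
tool_pos: [495.1, -113.0, 98.2]
ee_rot: [0.433, 0.559, -0.433, 0.559]
contact_force: [0.1, -0.2, 0.0]
gripper_width: 0.497
```

Call:
{"fn": "carry_out", "kwargs": {"commands": [[[-0.005,0,0],0],[[-0.01,0,0],0],[[-0.015,0,0],0],[[-0.015,0,0],0],[[-0.015,0,0],0],[[-0.015,0,0],0],[[-0.015,0,0],0],[[-0.01,0,0],0]]}}

```text
clock: 7.72
tool_pos: [495.9, -113.1, 200.8]
ee_rot: [0.434, 0.558, -0.433, 0.56]
contact_force: [0.1, 0.1, -0.2]
gripper_width: 0.496
```

Run:
```python
from h import *
plan([483.5,-230.8,170],14.4,10)
for n in('top','side'): snap(n,n+'4')
p=load('top4')[0]
cv2.imwrite('pics/c1.png',cv2.resize(p[150:280,220:450],None,fx=3.4,fy=3.4,interpolation=cv2.INTER_CUBIC))
p=load('side4')[0]
cv2.imwrite('pics/c2.png',cv2.resize(p[170:380,160:330],None,fx=2.8,fy=2.8,interpolation=cv2.INTER_CUBIC))
```

```text
now [ 495.9 -113.1  200.8] yaw 14.4 tilt [ 0.003 -0.001 -1.   ] F [ 0.1  0.1 -0.2] w 0.496 t 7.72 q [-0.22  0.27 -0.04  1.26  0.    1.1 ]
10 rows of [0.0031, -0.0041, 0.0111] -0.0 total turn -0.0
```

View pics/c1.png

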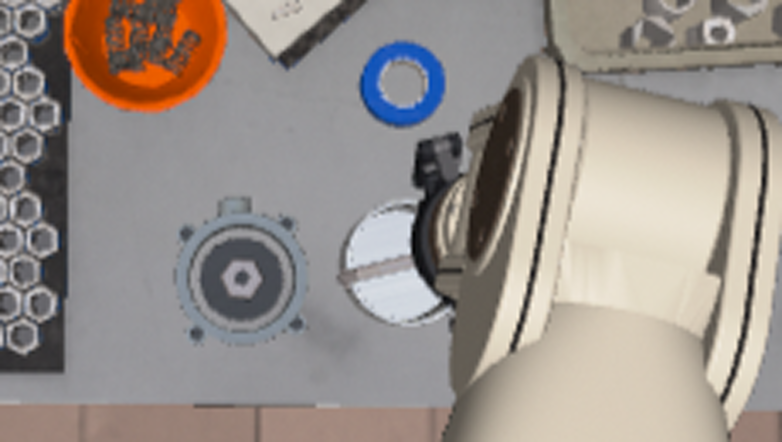

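View pics/c2.png

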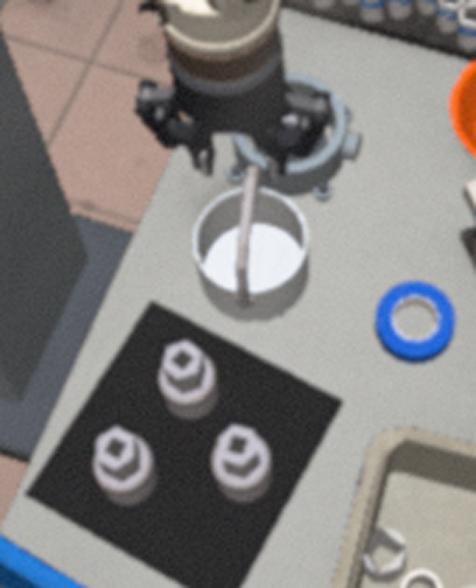

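```bash
cat >> h.py <<'E'
def hexfit(n,tag,box,z,thr,chan=None,pick='near',f=10,draw=None,center=None):
    """threshold bright blob in box, map its contour to plane z; return centre, AF from area, flat-normal yaw mod 60"""
    p,_=load(tag);u0,u1,v0,v1=box
    g=cv2.cvtColor(p[v0:v1,u0:u1],cv2.COLOR_BGR2GRAY)
    G=cv2.resize(g,None,fx=f,fy=f,interpolation=cv2.INTER_CUBIC)
    m=(G>thr).astype(np.uint8)
    cs,_=cv2.findContours(m,cv2.RETR_EXTERNAL,cv2.CHAIN_APPROX_NONE)
    c0=np.array(center if center is not None else [(u1-u0)/2,(v1-v0)/2])*f
    cs=[c for c in cs if cv2.contourArea(c)>f*f*20]
    c=max(cs,key=lambda c:cv2.pointPolygonTest(c,tuple(map(float,c0)),True)-0*cv2.contourArea(c))
    px=(c[:,0,:]+.5)/f-.5+[u0,v0]
    W=np.array([ray(n,u,v,z)[:2] for u,v in px]).astype(np.float32)
    M=cv2.moments(W.reshape(-1,1,2));cx=np.array([M['m10']/M['m00'],M['m01']/M['m00']])
    A=abs(M['m00']);D=W-cx;th=np.arctan2(D[:,1],D[:,0]);rr=np.hypot(D[:,0],D[:,1])
    o=np.argsort(th);tt=np.linspace(-np.pi,np.pi,720,endpoint=False);R=np.interp(tt,th[o],rr[o],period=2*np.pi)
    F=(R*np.exp(-6j*tt)).mean();vert=-np.degrees(np.angle(F))/6
    vert=np.degrees(np.angle((R*np.exp(6j*tt)).mean()))/6
    print(tag,'c',np.round(cx,1),'AF(area)',round(float(np.sqrt(A*2/3**.5)),1),'amp6',round(abs(F)/R.mean(),3),'flat yaw mod60',round((vert+30)%60,1))
    if draw:
        o=cv2.cvtColor(G,cv2.COLOR_GRAY2BGR);cv2.drawContours(o,[c],-1,(0,0,255),1);cv2.imwrite(draw,o)
    return cx
E
python3 - <<'E'
from h import *
for thr in(120,135,150):
    hexfit('top','top4',(278,305,219,246),34,thr,draw='pics/n1.png')
    hexfit('top','top0',(147,175,197,224),34,thr,draw='pics/n2.png',center=(12.5,13))
    hexfit('top','top0',(147,175,231,258),34,thr,draw='pics/n3.png',center=(12,13))
a=[cv2.resize(cv2.imread(f'pics/n{i}.png'),(260,260)) for i in(1,2,3)]
cv2.imwrite('pics/n.png',np.hstack(a))
print(load('top4')[0][231,270:312].tolist())
E
```

```text
top4 c [480.6  16.1] AF(area) 74.3 amp6 0.009 flat yaw mod60 49.6
top0 c [536.  370.4] AF(area) 23.5 amp6 0.028 flat yaw mod60 44.7
top0 c [446.  368.1] AF(area) 19.3 amp6 0.02 flat yaw mod60 25.6
top4 c [482.3  15.7] AF(area) 26.2 amp6 0.029 flat yaw mod60 56.3
top0 c [536.  370.5] AF(area) 22.4 amp6 0.028 flat yaw mod60 44.4
top0 c [446.  368.1] AF(area) 18.2 amp6 0.018 flat yaw mod60 24.7
top4 c [482.4  15.7] AF(area) 24.8 amp6 0.03 flat yaw mod60 56.6
top0 c [536.1 370.6] AF(area) 21.1 amp6 0.027 flat yaw mod60 44.0Traceback (most recent call last):
  File "<stdin>", line 5, in <module>
  File "h.py", line 43, in hexfit
    W=np.array([ray(n,u,v,z)[:2] for u,v in px]).astype(np.float32)
                ~~~^^^^^^^^^
  File "h.py", line 11, in ray
    c=r.camera_info(n);K,R,t=[np.array(c[k],float) for k in('K','R','t')]
ValueError: time passes only in moves, steps and waits
```

```bash
python3 - <<'E'
import re
s=open('h.py').read()
s=s.replace("c=r.camera_info(n);","c=ci(n);").replace("def snap","_c={}\ndef ci(n):\n    if n not in _c: _c[n]=r.camera_info(n)\n    return _c[n]\ndef snap",1)
open('h.py','w').write(s)
E
python3 - <<'E'
from h import *
p,_=load('top0');f=20
t=[]
for (u,v) in((387,231),(405,206),(419,240)):
    t.append(cv2.resize(p[v-9:v+9,u-11:u+7],None,fx=14,fy=14,interpolation=cv2.INTER_CUBIC))
q,_=load('side4')
b=[]
for (u,v) in((226,298),(245,330),(203,330)):
    b.append(cv2.resize(q[v-9:v+9,u-9:u+9],None,fx=14,fy=14,interpolation=cv2.INTER_CUBIC))
cv2.imwrite('pics/d.png',np.vstack([np.hstack(t),np.hstack(b)]))
E
```

```text
(no output)
```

View pics/d.png

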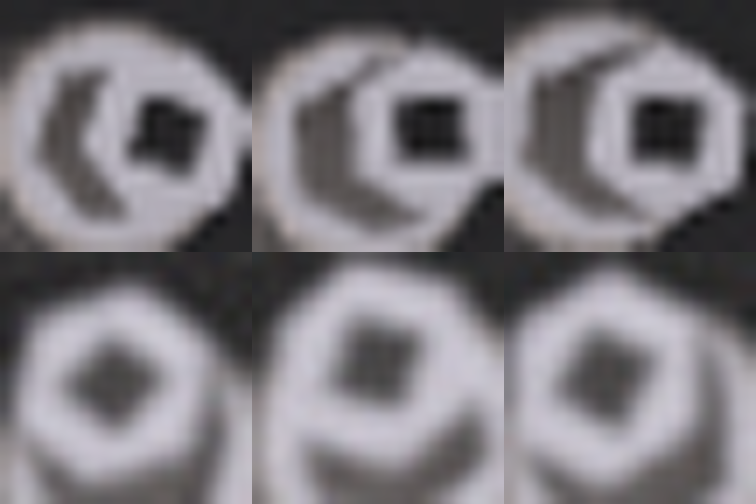

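Run:
```python
from h import *
f=20
for n,tag,pts in(('top','top0',((387,231),(405,206),(419,240))),('side','side4',((226,298),(245,330),(203,330)))):
  p,_=load(tag)
  for (u,v) in pts:
    best=[]
    for thr in(105,120,135):
        g=cv2.cvtColor(p[v-9:v+9,u-9:u+9],cv2.COLOR_BGR2GRAY);G=cv2.resize(g,None,fx=f,fy=f,interpolation=cv2.INTER_CUBIC)
        nl,lab,stt,cen=cv2.connectedComponentsWithStats((G<thr).astype(np.uint8))
        ok=[i for i in range(1,nl) if f*f*6<stt[i,4]<f*f*45 and stt[i,0]>0 and stt[i,1]>0 and stt[i,0]+stt[i,2]<18*f and stt[i,1]+stt[i,3]<18*f]
        for i in ok:
            c=max(cv2.findContours((lab==i).astype(np.uint8),cv2.RETR_EXTERNAL,cv2.CHAIN_APPROX_NONE)[0],key=len)
            W=np.array([ray(n,x/f-.475+u-9,y/f-.475+v-9,84) for x,y in c[:,0]])[:,:2].astype(np.float32)
            R=cv2.minAreaRect(W);
            D=W-W.mean(0);th=np.arctan2(D[:,1],D[:,0])
            o=np.argsort(th);tt=np.linspace(-np.pi,np.pi,360,endpoint=False);RR=np.interp(tt,th[o],np.hypot(*D.T)[o],period=2*np.pi)
            a=np.degrees(np.angle((RR*np.exp(4j*tt)).mean()))/4+45
            best.append((thr,np.round(R[0],1).tolist(),np.round(R[1],1).tolist(),round(R[2],1),'f4',round(a%90,1)))
    print(tag,u,v,best)
```

```text
top0 387 231 [(105, [482.1, -214.9], [25.5, 12.0], 7.3, 'f4', np.float64(51.6)), (105, [484.5, -231.7], [12.4, 12.8], 72.4, 'f4', np.float64(70.9)), (120, [482.0, -214.9], [26.9, 13.5], 7.1, 'f4', np.float64(52.5)), (120, [484.5, -231.7], [13.2, 13.6], 72.1, 'f4', np.float64(70.7)), (135, [481.9, -214.8], [28.1, 15.0], 7.1, 'f4', np.float64(52.6)), (135, [484.4, -231.7], [14.0, 14.5], 71.9, 'f4', np.float64(70.7))]
top0 405 206 [(105, [543.7, -264.0], [26.8, 14.3], 22.5, 'f4', np.float64(67.1)), (105, [550.3, -280.6], [11.9, 13.2], 0.6, 'f4', np.float64(4.1)), (120, [546.1, -265.2], [30.8, 18.9], 12.6, 'f4', np.float64(58.5)), (120, [550.3, -280.6], [12.5, 14.1], 0.6, 'f4', np.float64(3.9)), (135, [550.1, -280.7], [13.3, 14.8], 0.6, 'f4', np.float64(3.0))]
top0 419 240 [(105, [463.1, -312.5], [12.9, 12.1], 84.8, 'f4', np.float64(84.0)), (120, [463.1, -312.5], [13.7, 13.1], 83.5, 'f4', np.float64(83.7)), (135, [462.7, -312.6], [14.5, 14.0], 86.8, 'f4', np.float64(83.6))]
side4 226 298 [(105, [483.8, -229.7], [9.7, 9.5], 68.7, 'f4', np.float64(70.4)), (120, [483.8, -229.6], [10.9, 10.7], 70.1, 'f4', np.float64(70.9)), (135, [483.7, -229.6], [12.0, 12.0], 71.6, 'f4', np.float64(70.8))]
side4 245 330 [(105, [549.4, -278.8], [9.3, 9.7], 4.3, 'f4', np.float64(3.0)), (120, [549.3, -278.8], [10.5, 10.9], 5.6, 'f4', np.float64(4.9)), (135, [549.3, -278.7], [11.7, 12.0], 4.0, 'f4', np.float64(4.0))]
side4 203 330 [(105, [462.3, -310.9], [10.0, 9.7], 83.0, 'f4', np.float64(81.2)), (120, [462.2, -310.8], [11.0, 10.9], 84.1, 'f4', np.float64(82.4)), (135, [462.2, -310.8], [12.2, 11.9], 84.8, 'f4', np.float64(82.6))]
```

Run:
```python
from h import *
hexfit('side','side4',(250,280,225,255),34,140) if 0 else None
plan([484.1,-230.7,110],11,10)
```

```text
now [ 496.6 -113.3  200.7] yaw 14.4 tilt [ 0.005 -0.001 -1.   ] F [0.1 0.1 0.1] w 0.496 t 7.82 q [-0.22  0.27 -0.04  1.26  0.    1.1 ]
10 rows of [0.0091, -0.0039, 0.0112] 0.34 total turn 3.4
```

Call:
{"fn": "carry_out", "kwargs": {"commands": [[[0,-0.004,0.011],0.34],[[0,-0.004,0.0112],0.34],[[0,-0.004,0.0112],0.34],[[0.004,-0.004,0.0112],0.34],[[0.008,-0.004,0.0112],0.34],[[0.012,-0.004,0.0112],0.34],[[0.016,-0.004,0.0112],0.34],[[0.02,-0.004,0.0112],0.34],[[0.02,-0.004,0.0112],0.34],[[0.011,-0.003,0.0112],0.34]], "fingers": 0.6}}

```text
clock: 8.65
tool_pos: [479.5, -231.5, 103.6]
ee_rot: [0.45, 0.547, -0.451, 0.543]
contact_force: [0.0, 0.2, -0.0]
gripper_width: 0.604
```

Call:
{"fn": "carry_out", "kwargs": {"commands": [[[0,0,0],0],[[0,0,0],0]]}}

```text
clock: 8.82
tool_pos: [481.1, -231.3, 106.1]
ee_rot: [0.45, 0.546, -0.45, 0.544]
contact_force: [0.8, 0.5, 0.4]
gripper_width: 0.599
```

Run:
```python
from h import *
plan([484.1,-230.7,50],11,5)
```

```text
now [ 481.1 -231.3  106.1] yaw 10.9 tilt [-0.002  0.001 -1.   ] F [0.8 0.5 0.4] w 0.599 t 8.82 q [-0.45  0.39 -0.12  1.06  0.    0.93]
5 rows of [0.0112, 0.0006, 0.0] -0.02 total turn -0.1
```

Call:
{"fn": "carry_out", "kwargs": {"commands": [[[0.011,0.0006,0],0],[[0.012,0.0006,0],0],[[0.012,0.0006,0],0],[[0.012,0.0006,0],0],[[0.008,0.0006,0],0],[[0,0,0],0],[[0,0,0],0]]}}

```text
clock: 9.4
tool_pos: [485.3, -229.9, 52.7]
ee_rot: [0.45, 0.546, -0.45, 0.546]
contact_force: [-0.0, -0.0, -0.2]
gripper_width: 0.598
```

Call:
{"fn": "carry_out", "kwargs": {"commands": [[[0,0,0],0],[[0,0,0],0],[[0,0,0],0],[[0,0,0],0],[[0,0,0],0],[[0,0,0],0]], "fingers": 0, "newtons": 80}}

```text
clock: 9.9
tool_pos: [485.6, -230.3, 53.3]
ee_rot: [0.45, 0.545, -0.45, 0.546]
contact_force: [-0.8, 0.3, 5.5]
gripper_width: 0.317
```

Run:
```python
from h import *
plan([484.1,-230.7,50],11,5)
```

```text
now [ 485.6 -230.3   53.3] yaw 11.0 tilt [ 0.002 -0.001 -1.   ] F [-0.8  0.3  5.5] w 0.317 t 9.9 q [-0.44  0.45 -0.18  0.93  0.    0.94]
5 rows of [0.0007, -0.0003, 0.0] -0.0 total turn -0.0
```

Call:
{"fn": "carry_out", "kwargs": {"commands": [[[-0.005,0,0],0],[[-0.01,0,0],0],[[-0.02,0,0],0],[[-0.025,0,0],0],[[-0.025,0,0],0],[[-0.025,0,0],0],[[-0.02,0,0],0],[[-0.015,0,0],0],[[-0.007,0,0],0],[[0,0,0],0]]}}

```text
clock: 10.73
tool_pos: [485.8, -230.6, 206.2]
ee_rot: [0.45, 0.544, -0.45, 0.547]
contact_force: [-0.2, 0.6, -4.3]
gripper_width: 0.315
```

Run:
```python
from h import *
plan([482.3,15.7,205],-3.5,14)
for n in('top','side'): snap(n,n+'5')
for thr in(140,150):hexfit('top','top5',(278,305,219,246),34,thr)
p=load('side5')[0];cv2.imwrite('pics/e.png',cv2.resize(p[150:380,150:360],None,fx=2.5,fy=2.5))
```

```text
now [ 485.8 -230.6  206.2] yaw 11.0 tilt [ 0.003 -0.002 -1.   ] F [-0.2  0.6 -4.3] w 0.315 t 10.73 q [-0.44  0.32  0.05  1.3  -0.    0.94]
14 rows of [0.0001, 0.0011, -0.0176] 1.04 total turn 14.5
top5 c [482.3  15.7] AF(area) 26.8 amp6 0.029 flat yaw mod60 56.0
top5 c [482.3  15.7] AF(area) 26.0 amp6 0.03 flat yaw mod60 56.0
```

View pics/e.png

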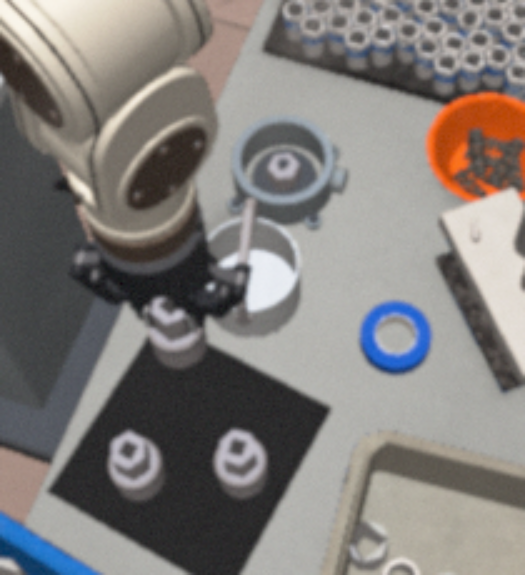

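Run:
```python
from h import *
for thr in(130,145,160):hexfit('side','side5',(250,277,203,229),34,thr,draw='pics/ns.png',center=(13.2,13))
```

```text
side5 c [482.4  16.3] AF(area) 29.2 amp6 0.021 flat yaw mod60 57.1
side5 c [482.4  16.3] AF(area) 27.4 amp6 0.022 flat yaw mod60 57.0
side5 c [482.3  16.3] AF(area) 25.5 amp6 0.024 flat yaw mod60 57.1
```

View pics/ns.png

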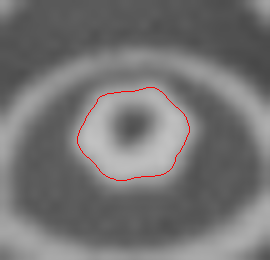

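Call:
{"fn": "carry_out", "kwargs": {"commands": [[[0,0.001,-0.006],1.04],[[0,0.0011,-0.012],1.04],[[0,0.0011,-0.018],1.04],[[0,0.0011,-0.0206],1.04],[[0,0.0011,-0.0206],1.04],[[0,0.0011,-0.0206],1.04],[[0,0.0011,-0.0206],1.04],[[0,0.0011,-0.0206],1.04],[[0,0.0011,-0.0206],1.04],[[0,0.0011,-0.0206],1.04]]}}

```text
clock: 11.67
tool_pos: [476.4, -48.7, 202.3]
ee_rot: [0.497, 0.503, -0.498, 0.501]
contact_force: [0.4, -0.2, -2.3]
gripper_width: 0.317
```

Call:
{"fn": "carry_out", "kwargs": {"commands": [[[0,0.0011,-0.0206],1.04],[[0,0.0011,-0.02],1.04],[[0,0.0011,-0.016],1.04],[[0,0.0011,-0.009],1.04],[[0,0,0],0],[[0,0,0],0],[[0,0,0],0]]}}

```text
clock: 12.25
tool_pos: [482.3, 15.2, 203.2]
ee_rot: [-0.515, -0.485, 0.516, -0.484]
contact_force: [-0.2, -1.3, -2.0]
gripper_width: 0.314
```

Run:
```python
from h import *
plan([482.3,15.7,100],-3.7,8)
```

```text
now [482.3  15.2 203.2] yaw -3.6 tilt [-0.002 -0.001 -1.   ] F [-0.2 -1.3 -2. ] w 0.314 t 12.25 q [ 0.03  0.22 -0.09  1.26 -0.    1.66]
8 rows of [0.0129, 0.0, -0.0001] 0.02 total turn 0.1
```

Call:
{"fn": "carry_out", "kwargs": {"commands": [[[0.008,0,-0.0001],0],[[0.014,0,-0.0001],0],[[0.016,0,-0.0001],0],[[0.016,0,-0.0001],0],[[0.016,0,-0.0001],0],[[0.016,0,-0.0001],0],[[0.014,0,-0.0001],0],[[0.007,0,0],0],[[0,0,0],0],[[0,0,0],0]]}}

```text
clock: 13.08
tool_pos: [482.7, 16.0, 96.8]
ee_rot: [-0.515, -0.484, 0.516, -0.484]
contact_force: [-0.9, 0.5, -1.9]
gripper_width: 0.318
```

Run:
```python
from h import *
plan([482.3,16.0,85],-3.6,5)
```

```text
now [482.7  16.   96.8] yaw -3.6 tilt [-0.001 -0.    -1.   ] F [-0.9  0.5 -1.9] w 0.318 t 13.08 q [ 0.03  0.31 -0.27  0.99 -0.    1.67]
5 rows of [0.0024, -0.0001, -0.0] -0.0 total turn -0.0
```

Call:
{"fn": "carry_out", "kwargs": {"commands": [[[0.003,0,0],0],[[0.003,0,0],0],[[0.003,0,0],0],[[0.002,0,0],0],[[0.001,0,0],0],[[0.001,0,0],0],[[0,0,0],0]]}}

```text
clock: 13.67
tool_pos: [482.9, 16.5, 84.0]
ee_rot: [-0.515, -0.484, 0.515, -0.484]
contact_force: [1.7, -0.1, -2.2]
gripper_width: 0.318
```

Call:
{"fn": "carry_out", "kwargs": {"commands": [[[0.001,0,0],0],[[0.001,0,0],0],[[0.001,0,0],0],[[0,0,0],0]]}}

```text
clock: 14.0
tool_pos: [482.8, 16.4, 80.9]
ee_rot: [-0.515, -0.484, 0.515, -0.484]
contact_force: [0.6, 0.7, -2.2]
gripper_width: 0.32
```

Call:
{"fn": "carry_out", "kwargs": {"commands": [[[0.001,0,0],0],[[0.001,0,0],0],[[0.001,0,0],0],[[0.001,0,0],0],[[0,0,0],0]]}}

```text
clock: 14.42
tool_pos: [482.8, 16.4, 76.9]
ee_rot: [-0.515, -0.484, 0.515, -0.484]
contact_force: [-0.1, 0.3, -2.4]
gripper_width: 0.316
```

Going down freely (mouth about z 27, past the tapered top). Continuing.

Call:
{"fn": "carry_out", "kwargs": {"commands": [[[0.002,0,0],0],[[0.002,0,0],0],[[0.002,0,0],0],[[0.002,0,0],0],[[0.002,0,0],0],[[0.002,0,0],0],[[0,0,0],0]]}}

```text
clock: 15.0
tool_pos: [482.6, 16.4, 64.6]
ee_rot: [-0.515, -0.484, 0.516, -0.484]
contact_force: [0.9, -0.3, -3.4]
gripper_width: 0.313
```

Call:
{"fn": "carry_out", "kwargs": {"commands": [[[0.0015,0,0],0],[[0.001,0,0],0],[[0.001,0,0],0],[[0.0005,0,0],0],[[0,0,0],0]]}}

```text
clock: 15.42
tool_pos: [482.9, 16.4, 61.0]
ee_rot: [-0.515, -0.484, 0.515, -0.484]
contact_force: [-0.0, 0.2, -1.9]
gripper_width: 0.312
```

Call:
{"fn": "carry_out", "kwargs": {"commands": [[[0.001,0,0],0],[[0.0005,0,0],0],[[0,0,0],0]]}}

```text
clock: 15.67
tool_pos: [483.1, 16.5, 60.3]
ee_rot: [0.515, 0.484, -0.515, 0.484]
contact_force: [-1.7, 0.5, 3.8]
gripper_width: 0.318
```

Call:
{"fn": "carry_out", "kwargs": {"commands": [[[0.0005,0,0],1.5],[[0,0,0],1.5],[[0,0,0],1.5],[[0,0,0],1.5],[[0,0,0],0]]}}

```text
clock: 16.08
tool_pos: [483.1, 16.3, 60.3]
ee_rot: [0.54, 0.457, -0.539, 0.457]
contact_force: [-3.4, -1.2, 8.4]
gripper_width: 0.315
```

Run:
```python
from h import *
plan([482.5,16.3,60],-3.6,5);print(r.read_state()['moment'])
```

```text
now [483.1  16.3  60.3] yaw -9.5 tilt [ 0.001 -0.001 -1.   ] F [-3.4 -1.2  8.4] w 0.315 t 16.08 q [ 0.03  0.36 -0.32  0.9  -0.    1.77]
5 rows of [0.0001, -0.0001, 0.0] -1.17 total turn -5.9
[-0.23550288  0.69318644  0.86696624]
```

Call:
{"fn": "carry_out", "kwargs": {"commands": [[[0,0,0],1],[[0,0,0],1],[[0,0,0],0]]}}

```text
clock: 16.33
tool_pos: [482.9, 16.1, 60.2]
ee_rot: [-0.547, -0.447, 0.547, -0.449]
contact_force: [-3.5, -2.2, 8.5]
gripper_width: 0.315
```

Run:
```python
from h import *
plan([482.5,16.3,60],-3.6,5);print(r.read_state()['moment'])
```

```text
now [482.9  16.1  60.2] yaw -11.4 tilt [ 0.001 -0.002 -1.   ] F [-3.5 -2.2  8.5] w 0.315 t 16.33 q [ 0.03  0.36 -0.32  0.9  -0.    1.8 ]
5 rows of [0.0, -0.0001, -0.0] -1.56 total turn -7.8
[-0.41112056  0.8488862   1.29533888]
```

Call:
{"fn": "carry_out", "kwargs": {"commands": [[[0,0,0],-2],[[0,0,0],-2],[[0,0,0],-2],[[0,0,0],-2],[[0,0,0],0]]}}

```text
clock: 16.75
tool_pos: [483.4, 15.9, 60.2]
ee_rot: [0.515, 0.484, -0.515, 0.485]
contact_force: [-1.8, -1.6, 6.0]
gripper_width: 0.314
```

Run:
```python
from h import *
plan([482.5,16.3,60],-3.6,5);print(r.read_state()['moment'])
```

```text
now [483.4  15.9  60.2] yaw -3.5 tilt [ 0.001 -0.001 -1.   ] F [-1.8 -1.6  6. ] w 0.314 t 16.75 q [ 0.03  0.36 -0.32  0.9  -0.    1.67]
5 rows of [0.0, -0.0002, -0.0001] 0.02 total turn 0.1
[-0.34623645  0.5114902  -0.02600821]
```

Call:
{"fn": "carry_out", "kwargs": {"commands": [[[0,0,0],-2],[[0,0,0],-2],[[0,0,0],-2],[[0,0,0],0]]}}

```text
clock: 17.08
tool_pos: [482.9, 16.2, 60.2]
ee_rot: [0.49, 0.51, -0.49, 0.51]
contact_force: [-3.8, -0.0, 8.2]
gripper_width: 0.313
```

Run:
```python
from h import *
plan([482.5,16.3,60],-3.6,5);print(r.read_state()['moment'])
```

```text
now [482.9  16.2  60.2] yaw 2.3 tilt [ 0.001  0.    -1.   ] F [-3.8 -0.   8.2] w 0.313 t 17.08 q [ 0.03  0.36 -0.32  0.9   0.    1.56]
5 rows of [0.0, -0.0001, -0.0] 1.18 total turn 5.9
[-0.00369952  0.7485376  -0.99865134]
```

Call:
{"fn": "carry_out", "kwargs": {"commands": [[[0,0,0],2],[[0,0,0],2],[[0,0,0],2],[[0,0,0],0],[[0.0005,0,0],0],[[0,0,0],0]]}}

```text
clock: 17.58
tool_pos: [483.4, 16.4, 60.2]
ee_rot: [0.516, 0.484, -0.515, 0.485]
contact_force: [-3.6, -0.6, 9.9]
gripper_width: 0.314
```

Run:
```python
from h import *
plan([482.5,16.3,60],-3.6,5);print(r.read_state()['moment'])
for n in('top','side'): snap(n,n+'9')
```

```text
now [483.4  16.4  60.2] yaw -3.6 tilt [ 0.002 -0.    -1.   ] F [-3.6 -0.6  9.9] w 0.314 t 17.58 q [ 0.03  0.36 -0.32  0.9  -0.    1.67]
5 rows of [0.0, -0.0002, 0.0] 0.0 total turn 0.0
[-0.07545016  0.78519076 -0.1379375 ]
```

View pics/side9.png

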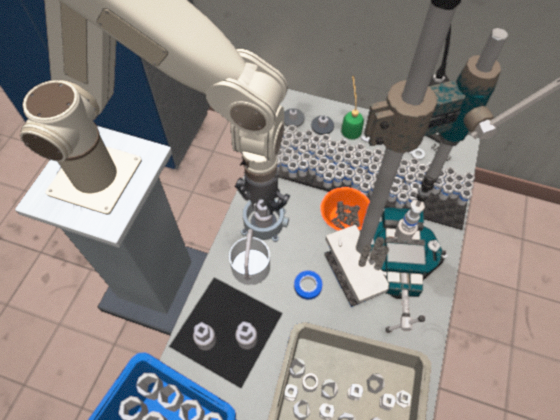

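View pics/top9.png

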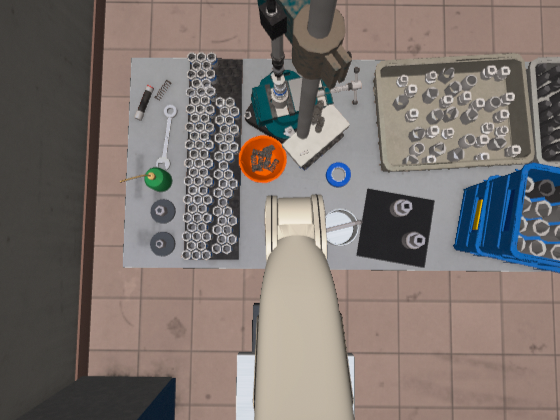

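The side view shows the socket in the gripper inside the housing at (262,205), the pot standing at (250,258), and the two other sockets upright at (203,333) and (246,333). The top view shows the tape (338,174) and oil can (157,178) where they were.

Run:
```python
from h import *
print(r.sign_off())
```

```text
the job is handed in; nothing more can be done
None
```

The pot is off the housing, and the right socket is fully home on the nut and still held in the gripper. I handed in at about 17.7 s of the 72 s.

- **Pot:** I lifted it upright by its handle and stood it on the bench at about (495, -113), between the housing and the mat.
- **Nut size:** in the top view the nut in the housing measured clearly larger than both spares, so I took it to be the 31 mm one.
- **Socket:** the first one I tried, the one that stood on the mat at about (484, -231), fits. It went down freely to a TCP height of 60.2 mm, against 60.3 mm predicted for fully home.
- **Turning test:** the nut stopped the socket both ways, with about +0.9 to +1.3 N m one way and -1.0 N m the other, and near zero in between. The tool itself turned 6 to 8 degrees, about 4 being the expected play. The rest is probably the socket giving or slipping slightly in the pads, so I did not measure the free play exactly.
- **Other things:** the other two sockets were not needed and were never touched. The last pictures show them upright on the mat, with the oil can and tape roll where they were.
- **At the end:** the gripper opening read 0.314 (about 27 mm, the socket's shank), with about 10 N pressing the socket down.

No check failed. The small differences were 1 to 2 mm of scatter in the TCP readings and 0.6 mm between the two cameras' positions for the nut.

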